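# Rub down the carton's corner tape

### The arm

A 7-joint arm with a two-finger parallel gripper is mounted at the origin on the work surface. World frame = base frame: x ahead of the robot, y to its left, z up, the work surface at z = 0. Lengths are in m, angles in rad, forces in N, time in s.
With the tool pointing down it reaches from about 0.4 to 0.875 m from the base axis. Payload 19.3 kg.
Tool frame: the origin (TCP) lies at the very end of the fingers, on their centre line; the grasp point (between the pads) lies 19 mm behind it; z points along the fingers, y is the line along which they close (so a half turn about z gives the same grasp; the last joint's range is limited). The gripper opens to 85 mm and grips with 20 to 120 N. Pads are 22 mm wide; open, the fingers measure 114 mm over their backs; the gripper's body (76 mm by 85 mm) begins 54 mm behind the grasp point. The pads swing forward as they close: fully open they stand 13 mm farther back than shut.
Start: joints at [-1.388, 0.521, -0.036, 1.599, 0.021, 1.021, -0.113], TCP at [0.156, 0.605, 0.231] pointing down, gripper open.
Joint ranges: [-2.91, 2.91], [-0.3, 2.13], [-1.5, 1.42], [0.17, 2.43], [-1.26, 4.41], [0.16, 1.93], [-2.52, 2.52]. Speed limits (rad/s): [1.89, 1.89, 2.39, 2.39, 3.01, 3.01, 3.01].

### API

Orientations are given as [roll, pitch, yaw] about the fixed x, y, z axes, in that order (R = Rz(yaw) Ry(pitch) Rx(roll)).
In Python, from workcell import monitor, optics, workorder gives the robot as it stands.
- The arm moves only by the tool apply_moves, never from a script. Its arguments are lists of equal length, an entry for each row: "linear": the shift along the tool's x, y, z each as a share of 0.1 m, from -1 to 1, a list of three; "delta_rot": the turn, a rotation vector about the tool's x, y, z each as a share of 120 degrees, from -1 to 1, a list of three. A call has exactly 5 rows; each row is the pose to reach, as a shift and turn from the pose commanded when the call began, along the tool's axes at that moment; what a row does not reach only later rows make up. A row lasts 1/12 s, in which the tool goes at most 41.7 mm and 7.16 degrees, less where a joint would pass 70% of its speed; a pose out of reach is approached as far as the arm can. A call with a number of a shift or a turn outside -1 to 1 is refused whole. A call with a gripper value outside its range is refused whole. "gripper" is the opening, from -1 (shut) to 1 (fully open), set as the call begins (left out, the last holds). The fingers move at their own pace and stop on an object; "force" is the grip in N (left out, the last holds). Time passes only in rows, so rows that repeat a pose let the fingers close, or fill a call up. It gives the time, the measured TCP pose, the force, the opening and the grip force at its end, in the units of the state.
- monitor.observe(): the state, without advancing time (a new reading comes with each control period).
- optics.grab_frame(name): name is "scene" or "top"; returns (picture, depth): 384x512x3 uint8, red, green, blue; 384x512 float32, m along the optical axis (not along the pixel's ray), 0 where there is no reading.
- optics.camera_info(name): a dict with "fx", "fy", "cx", "cy" (pixels), "rvec" (rotation vector, rad) and "tvec" (3), from world to camera coordinates, as OpenCV has them. Camera axes: x right, y down, z forward; pixel columns grow to the right and rows downward; lengths in m; the calibration is good to about 2 mm. A picture is of the moment at which its call begins. camera_info takes no time and is no camera call.
- workorder.job_done(): hands the job in; it is judged then, once.
The state is a dict: "clock": time; "qpos": joint angles; "qd": joint speeds; "joint_efforts": joint torques, N m; "position": TCP position; "tool_rot": TCP orientation; "force": force on the tool from outside, world axes, zero at the start; "moment": the same for the moment, N m; "grip_width": finger opening in m; "finger_force": force on a finger pad.
Only numpy, scipy, OpenCV 4.12 (cv2) and the standard library are available. Lean on these libraries where they do the work, as an engineer would, in place of code of your own. Each camera call takes 0.05 s, during which the arm holds its last target. There are 200 camera calls.

### The job

Take the burnisher from its fork rest and, with its tip, rub down the L-shaped paper tape on the carton's top: begin at the tape's end near the upright cardboard tube and follow the centre line round the corner to the other end, slowly and in one pass, pressing just enough that the springy top gives a few millimetres, without lifting off or straying from the tape. Then hang the burnisher upright in its rest again, collar down on the fork, and leave the other things where they are.

Things in the scene. Friction and masses are not known exactly. Their poses are not given: they have to be found in the camera images.
- burnisher: burnisher, 140 mm long, 120 g, hanging upright in the fork rest at the start. Origin: the lowest point of its rounded steel tip; z runs up the tool. Steel shank 10 mm across, z = 0 to 60 mm; round steel collar 34 mm across, z = 60 to 66 mm; wooden handle of 22 x 22 mm square section (sides along x and y), z = 66 to 140 mm
- carton: plain cardboard carton, fixed, 180 (x) x 240 (y) x 70 mm high; origin at the centre of its underside. A cardboard tube, 40 mm across, 60 mm tall, stands on it at x = -30, y = 90 mm. The rest of its top (y = -116 to 62 mm) is a springy panel with an L of paper tape 28 mm wide, legs 120 mm (along y) and 90 mm (along x); the paper goes on 14 mm past start, corner and end. A thin line marks its centre
- tape_start (a point): point on the tape's centre line near the end by the tube, where the rubbing begins, on the surface; moves down with the panel; axes as the carton's
- tape_corner (a point): point on the tape's centre line at the corner of the L, on the surface; its axes are the carton's: y points back to the start (120 mm), x points on to the end (90 mm), z up
- tape_end (a point): point on the tape's centre line near its far end, where the rubbing stops; axes as the carton's
- carton_top (a joint): how far the carton's springy top panel is pushed down, in m: 0 untouched, stop at 0.014. It takes about 1 N to start and then 0.6 N per mm; more than 10 mm crushes the carton
- rest: steel fork rest fixed to the table, origin at the centre of the fork on the table plane: base 110 x 90 x 10 mm, a post at the rear (+x) and a level fork plate, 56 mm wide (y) and 8 mm thick, its top at z = 85 mm. Its slot, 16 mm wide, opens to -x and runs from x = -30 to 12 mm
- rest_seat (a point): where the tool's axis crosses the fork's top face when it hangs in place (z = 85 mm of the rest); axes as the rest's. A hung burnisher has its tip 60 mm below this point
- tape_roll: bystander: roll of paper tape lying flat, 90 mm across, 30 mm high; origin at the centre of its underside
- jar: bystander: white plastic jar, 60 mm across, 85 mm high; origin at the centre of its underside
- offcut: bystander: plywood offcut, 60 x 130 x 18 mm, lying flat; origin at the centre of its underside
Not all that is in view belongs to the job. What is meant by the burnisher is not purple, and is the smaller of those in its own colour.

How it is judged:
By the outcome, as a careful person would: the job done as asked, in the order asked, and still so for the second after the job is handed in, with the robot touching nothing.
It also fails if it takes over 69 s, if anything falls off the work surface, if the arm or the gripper's body presses on something with over 40 N, if the wrist force passes 120 N, or if a joint passes its speed limit or range.

## Working session

There is one attempt and no reset: what is moved stays moved. The work goes in short steps, Python scripts to look and compute and a tool call to move; the robot and the scene stay as the last step left them, time stands still between calls to the robot, and variables do not carry over. Pictures are saved under pics/ and viewed, at most 10 in all, crops included, and the job is handed in when it is done.

Besides the shell and the picture viewer there is one more tool, called after ">>>" as name(argument=value, ...), one argument or row to a line, values as JSON. apply_moves: Moves the arm, as the interface text tells. Its arguments: {"type":"object","properties":{"linear":{"type":"array"},"delta_rot":{"type":"array"},"gripper":{"type":"number"},"force":{"type":"number"}},"required":["linear","delta_rot"]}

```bash
mkdir -p pics; ls
cat > h.py <<'E'
import numpy as np, cv2
from workcell import monitor, optics, workorder
def cam(n):
    i=optics.camera_info(n); K=np.array([[i['fx'],0,i['cx']],[0,i['fy'],i['cy']],[0,0,1]]); R=cv2.Rodrigues(np.array(i['rvec'],float))[0]; return K,R,np.array(i['tvec'],float)
def onplane(n,uv,z):
    K,R,t=cam(n); uv=np.atleast_2d(np.array(uv,float)); r=np.c_[uv,np.ones(len(uv))]@np.linalg.inv(K).T@R; c=-R.T@t
    return c+r*((z-c[2])/r[:,2])[:,None]
def cloud(n,d):
    K,R,t=cam(n); v,u=np.mgrid[:384,:512]; p=np.stack([(u-K[0,2])/K[0,0]*d,(v-K[1,2])/K[1,1]*d,d],-1); return (p-t)@R
E
python3 - <<'E'
from h import *
for n in("scene","top"):
    p,d=optics.grab_frame(n); np.savez(f'pics/{n}.npz',p=p,d=d); cv2.imwrite(f'pics/{n}0.png',cv2.resize(p[:,:,::-1],(800,600)))
    K,R,t=cam(n); print(n,K[0,0],-R.T@t,R[2])
print(monitor.observe())
E
```

```text
pics
scene 383.0323040565705 [ 1.05024408 -0.44058846  0.72661534] [-0.49059903  0.49375991 -0.71799286]
top 377.5191193985152 [0.55227698 0.03297401 0.95416812] [ 0.06092563 -0.0376616  -0.99743154]
{'clock': 0.1, 'qpos': array([-1.38820096,  0.52197668, -0.03629205,  1.59992855,  0.02120921,
        1.02110782, -0.11278168]), 'qd': array([-6.01302923e-04, -5.41122226e-04, -4.18714083e-04, -7.97143650e-04,
       -1.04024144e-03, -1.83782532e-05, -2.55525638e-05]), 'joint_efforts': array([ 3.48001318e-03, -9.28488564e+01,  1.98396273e+00, -3.70535910e+01,
        1.81086862e-02,  5.33273400e-03, -2.61844059e-05]), 'position': array([0.15630067, 0.60483529, 0.23077785]), 'tool_rot': array([-3.14056186e+00,  9.75622923e-05,  2.88877842e+00]), 'force': array([-0.24940488, -0.49032353, -0.66569546]), 'moment': array([ 0.04611394,  0.02948375, -0.05730502]), 'finger_force': 0.0, 'grip_width': 0.08538347329588182}
```

View pics/scene0.png

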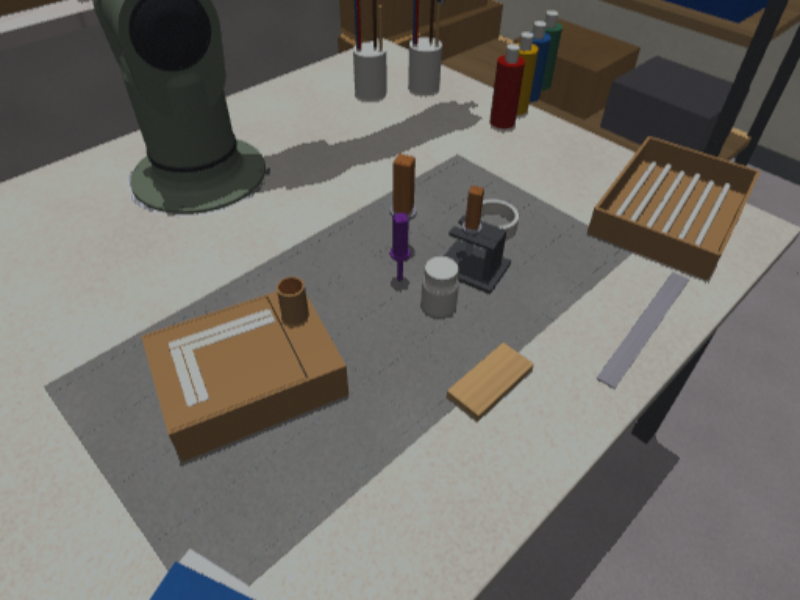

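View pics/top0.png

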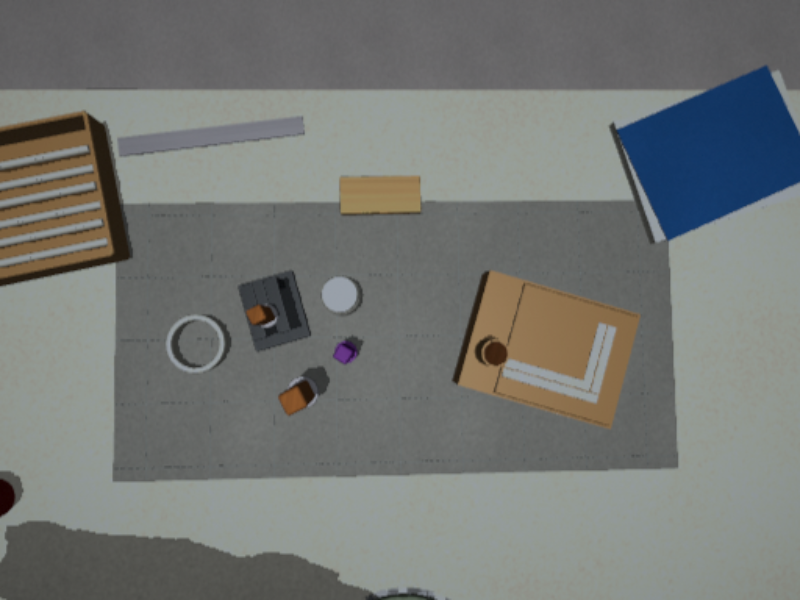

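The top view (800x600) shows three candidates:
- A large brown-handled tool at (295,398), which is the decoy.
- A purple tool at (345,352), which is ruled out by its colour.
- A small brown-handled tool hanging in the fork rest at (260,315). It fits the description: not purple, the smaller of the brown ones, and in the rest.

The tape runs from (505,368) by the tube, to the corner at (592,392), to the end at (608,328). I'll confirm the tool in a crop.

Run:
```python
from h import *
T=np.load('pics/top.npz'); S=np.load('pics/scene.npz')
a=cv2.resize(T['p'][165:275,140:240,::-1],(400,440),interpolation=cv2.INTER_CUBIC); b=cv2.resize(S['p'][90:200,240:340,::-1],(400,440),interpolation=cv2.INTER_CUBIC)
cv2.imwrite('pics/crop1.png',np.clip(np.hstack([a,b])*1.6,0,255).astype(np.uint8))
P=cloud('top',T['d']); p=T['p'].astype(int); hsv=cv2.cvtColor(T['p'],cv2.COLOR_RGB2HSV); Z=P[...,2]
def rect(m,z,name,mn=20):
    m=m.astype(np.uint8)
    for c in cv2.findContours(m,0,1)[0]:
        if cv2.contourArea(c)<mn: continue
        q=onplane('top',c[:,0,:],z)[:,:2].astype(np.float32)
        r=cv2.minAreaRect(q); mm=np.zeros_like(m); cv2.drawContours(mm,[c],-1,1,-1); print(name,np.round(r[0],4),np.round(r[1],4),round(r[2],2),'z',np.median(Z[(mm>0)&(m>0)]).round(4), 'px',c[:,0].mean(0).round())
v,u=np.mgrid[:384,:512]
brown=(hsv[...,0]<20)&(hsv[...,1]>100)
work=(u>75)&(u<435)&(v>105)&(v<305)
rect(brown&work&(Z>0.145)&(u<220),.165,'handle')
rect(work&(Z>0.07)&(Z<0.1)&(u<215)&(hsv[...,1]<90),.085,'fork')
rect(work&(Z>0.055)&(Z<0.08)&(u>280),.07,'carton')
rect(work&(Z>0.055)&(Z<0.085)&(u>280)&(hsv[...,1]<70)&(hsv[...,2]>110),.07,'tape')
rect(work&(Z>0.115)&(u>280),.13,'tube')
rect(work&(Z>0.006)&(Z<0.016)&(u>150)&(u<200)&(v>170)&(v<228),.01,'base')
rect(work&(Z>0.02)&(Z<0.035)&(u<150),.03,'roll')
rect(work&(Z>0.075)&(u>203)&(u<235)&(v<203),.085,'jar')
rect(work&(Z>0.1)&(u>205)&(u<235)&(v>205),.1,'purple')
```

```text
handle [0.4617 0.1435] [0.0302 0.0364] 26.35 z 0.1893 px [188. 255.]
handle [0.574  0.1934] [0.0214 0.0229] 26.22 z 0.1633 px [164. 201.]
fork [0.4674 0.1394] [0.0434 0.0317] 44.49 z 0.0888 px [196. 248.]
fork [0.6052 0.1052] [0.0183 0.0484] 89.6 z 0.0838 px [211. 188.]
fork [0.5855 0.198 ] [0.0823 0.0569] 14.86 z 0.0837 px [169. 198.]
carton [ 0.5196 -0.2241] [0.242  0.1798] 72.97 z 0.0689 px [351. 223.]
tape [ 0.5142 -0.2397] [0.1503 0.121 ] 72.97 z 0.0694 px [364. 236.]
tube [ 0.5166 -0.1291] [0.0397 0.037 ] 89.08 z 0.1293 px [316. 225.]
base [0.5849 0.1978] [0.1095 0.0894] 15.61 z 0.0088 px [178. 197.]
roll [0.535  0.3143] [0.0907 0.0865] 89.27 z 0.0281 px [125. 219.]
roll [0.69   0.4292] [0.0416 0.0071] 0.86 z 0.0262 px [ 77. 156.]
jar [0.6039 0.0891] [0.0505 0.0507] 89.47 z 0.0838 px [217. 188.]
purple [0.5184 0.0837] [0.0231 0.0245] 58.5 z 0.1378 px [219. 226.]
```

View pics/crop1.png

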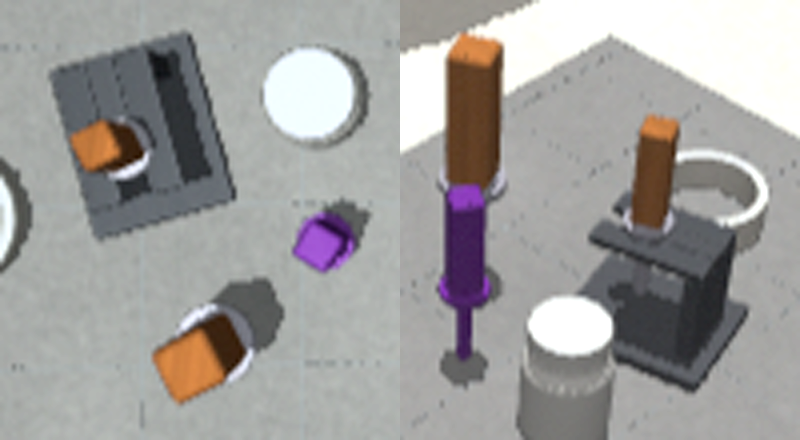

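The crop shows the target clearly: the small brown handle with a bright collar on the fork, crop px (100,145) left and (655,170) right. The larger brown one stands free next to the purple one. Next I'll refine its yaw and the tape points using both views.

Run:
```python
from h import *
T=np.load('pics/top.npz'); S=np.load('pics/scene.npz')
for n,D in(('top',T),('scene',S)):
    P=cloud(n,D['d']); hsv=cv2.cvtColor(D['p'],cv2.COLOR_RGB2HSV); br=(hsv[...,0]<20)&(hsv[...,1]>100)
    near=np.linalg.norm(P[...,:2]-[.574,.193],axis=-1)<.03
    m=br&near&(P[...,2]>.1)&(P[...,2]<.19); q=P[m]; print(n,'handle z',q[:,2].min().round(3),q[:,2].max().round(3),len(q))
    tp=br&near&(P[...,2]>.158); r=cv2.minAreaRect(P[tp][:,:2].astype(np.float32)); print('  top face',tp.sum(),np.round(r[0],4),np.round(r[1],4),r[2], P[tp].mean(0).round(4))
    s=q[(q[:,2]>.1)&(q[:,2]<.155)]; r=cv2.minAreaRect(s[:,:2].astype(np.float32)); print('  sides',len(s),np.round(r[0],4),np.round(r[1],4),r[2])
    # tape
    c=np.array([.5196,-.2241]); loc=(P[...,:2]-c)@np.array([[.9562,.2928],[-.2928,.9562]]) 
    V=(hsv[...,1]<70)&(hsv[...,2]>100)&(np.abs(loc[...,0])<.085)&(np.abs(loc[...,1])<.115)&(P[...,2]>.05)&(P[...,2]<.09)
    nn,lab,st,_=cv2.connectedComponentsWithStats(cv2.dilate(V.astype(np.uint8),np.ones((3,3)))); k=1+st[1:,4].argmax(); V&=lab==k
    vv,uu=np.nonzero(V); w=onplane(n,np.c_[uu,vv],.07)[:,:2]; r=cv2.minAreaRect(w.astype(np.float32)); print('  tape',V.sum(),np.round(r[0],4),np.round(r[1],4),r[2],P[V][:,2].mean().round(4))
    # local frame of the carton: leg centrelines
    l=(w-c)@np.array([[.9562,.2928],[-.2928,.9562]]).T if 0 else np.c_[(w-c)@[.9562,-.2928],(w-c)@[.2928,.9562]]
    print('  local extents',np.percentile(l,[0.3,99.7],axis=0).round(4).tolist())
    a=l[l[:,1]>-.02]; b=l[l[:,0]>-.0]
    print('  leg y: x centre',np.polyfit(a[:,1],a[:,0],1).round(4),'leg x: y centre',np.polyfit(b[:,0],b[:,1],1).round(4))
    top=(P[...,2]>.06)&(P[...,2]<.076)&(np.linalg.norm(P[...,:2]-c,axis=-1)<.16)
    vv,uu=np.nonzero(top); w=onplane(n,np.c_[uu,vv],.07)[:,:2]; r=cv2.minAreaRect(w.astype(np.float32)); print('  carton',np.round(r[0],4),np.round(r[1],4),r[2])
    fk=(P[...,2]>.076)&(P[...,2]<.09)&(hsv[...,1]<90)&(np.linalg.norm(P[...,:2]-[.585,.198],axis=-1)<.06)
    w=P[fk][:,:2]; r=cv2.minAreaRect(w.astype(np.float32)); print('  fork',fk.sum(),np.round(r[0],4),np.round(r[1],4),r[2])
```

```text
top handle z 0.101 0.168 162
  top face 107 [0.5742 0.1953] [0.0207 0.0212] 25.666872024536133 [0.5741 0.1948 0.1633]
  sides 53 [0.5706 0.188 ] [0.0118 0.025 ] 68.7337646484375
  tape 1278 [ 0.5142 -0.2397] [0.1503 0.121 ] 72.96513366699219 0.0694
  local extents [[-0.0609, -0.0911], [0.0591, 0.0575]]
  leg y: x centre [-0.0114 -0.0459] leg x: y centre [-0.0009 -0.0767]
  carton [ 0.5195 -0.2244] [0.2413 0.1798] 72.97090148925781
  fork 644 [0.5858 0.1987] [0.0821 0.0561] 15.571924209594727
scene handle z 0.1 0.167 225
  top face 60 [0.5767 0.1927] [0.0215 0.0239] 22.753765106201172 [0.5775 0.191  0.1637]
  sides 154 [0.5831 0.1871] [0.0242 0.0147] 55.652530670166016
  tape 1136 [ 0.5139 -0.2404] [0.1496 0.1208] 72.98920440673828 0.0703
  local extents [[-0.0609, -0.092], [0.0594, 0.0565]]
  leg y: x centre [ 0.0049 -0.0459] leg x: y centre [-0.0031 -0.0778]
  carton [ 0.5234 -0.2287] [0.2397 0.1882] 72.87805938720703
  fork 395 [0.587 0.196] [0.0824 0.0592] 15.099645614624023
```

>>> apply_moves(
  linear=[
    [-0.1,-0.06,0],
    [-0.3,-0.17,0],
    [-0.5,-0.29,0],
    [-0.75,-0.43,0],
    [-1,-0.58,0],
  ],
  delta_rot=[
    [0,0,0],
    [0,0,0],
    [0,0,0],
    [0,0,0],
    [0,0,0],
  ],
  gripper=1,
)

```text
clock: 0.52
position: [0.2397, 0.5224, 0.2311]
tool_rot: [-3.141, 0.0, 2.889]
force: [1.0, -0.2, 0.0]
grip_width: 0.0857
finger_force: 0.0
```

>>> apply_moves(
  linear=[
    [-0.2,-0.12,0],
    [-0.4,-0.23,0],
    [-0.6,-0.35,0],
    [-0.8,-0.46,0],
    [-1,-0.58,0],
  ],
  delta_rot=[
    [0,0,0],
    [0,0,0],
    [0,0,0],
    [0,0,0],
    [0,0,0],
  ],
)

```text
clock: 0.93
position: [0.322, 0.4411, 0.2312]
tool_rot: [-3.141, 0.0, 2.888]
force: [-0.4, 0.5, 0.6]
grip_width: 0.0857
finger_force: 0.0
```

>>> apply_moves(
  linear=[
    [-0.2,-0.12,0],
    [-0.4,-0.23,0],
    [-0.6,-0.35,0],
    [-0.8,-0.46,0],
    [-1,-0.58,0],
  ],
  delta_rot=[
    [0,0,0],
    [0,0,0],
    [0,0,0],
    [0,0,0],
    [0,0,0],
  ],
)

```text
clock: 1.35
position: [0.4041, 0.3599, 0.2312]
tool_rot: [-3.141, 0.0, 2.888]
force: [-0.5, 0.2, 0.2]
grip_width: 0.0852
finger_force: 0.0
```

>>> apply_moves(
  linear=[
    [-0.2,-0.12,0],
    [-0.4,-0.23,0],
    [-0.6,-0.35,0],
    [-0.8,-0.46,0],
    [-1,-0.58,0],
  ],
  delta_rot=[
    [0,0,0],
    [0,0,0],
    [0,0,0],
    [0,0,0],
    [0,0,0],
  ],
)

```text
clock: 1.77
position: [0.4863, 0.2787, 0.2312]
tool_rot: [-3.141, -0.0, 2.888]
force: [-0.1, 0.6, 0.5]
grip_width: 0.0851
finger_force: 0.0
```

>>> apply_moves(
  linear=[
    [-0.25,-0.14,0],
    [-0.5,-0.29,0],
    [-0.7,-0.41,0],
    [-0.9,-0.52,0],
    [-1,-0.58,0],
  ],
  delta_rot=[
    [0,0,0],
    [0,0,0],
    [0,0,0],
    [0,0,0],
    [0,0,0],
  ],
)

```text
clock: 2.18
position: [0.5694, 0.196, 0.2311]
tool_rot: [-3.141, 0.001, 2.886]
force: [0.7, 0.3, 0.7]
grip_width: 0.0857
finger_force: 0.0
```

>>> apply_moves(
  linear=[
    [0,0,0],
    [0,0,0],
    [0,0,0],
    [0,0,0],
    [0,0,0],
  ],
  delta_rot=[
    [0,0,0.03],
    [0,0,0.07],
    [0,0,0.12],
    [0,0,0.17],
    [0,0,0.21],
  ],
)

```text
clock: 2.6
position: [0.5674, 0.1992, 0.2312]
tool_rot: [-3.141, -0.0, 2.443]
force: [-0.4, 0.0, 0.0]
grip_width: 0.0853
finger_force: 0.0
```

>>> apply_moves(
  linear=[
    [0,0,0],
    [0,0,0],
    [0,0,0],
    [0,0,0],
    [0,0,0],
  ],
  delta_rot=[
    [0,0,0.04],
    [0,0,0.09],
    [0,0,0.14],
    [0,0,0.18],
    [0,0,0.21],
  ],
)

```text
clock: 3.02
position: [0.5674, 0.1993, 0.2312]
tool_rot: [-3.141, -0.0, 2.005]
force: [-0.9, -0.1, -0.8]
grip_width: 0.0852
finger_force: 0.0
```

>>> apply_moves(
  linear=[
    [0,0,0],
    [0,0,0],
    [0,0,0],
    [0,0,0],
    [0,0,0],
  ],
  delta_rot=[
    [0,0,0],
    [0,0,0],
    [0,0,0],
    [0,0,0],
    [0,0,0],
  ],
)

```text
clock: 3.43
position: [0.5679, 0.1992, 0.2313]
tool_rot: [-3.142, -0.0, 2.01]
force: [0.5, 0.9, 0.4]
grip_width: 0.0852
finger_force: 0.0
```

>>> apply_moves(
  linear=[
    [-0.03,0.02,0],
    [-0.074,0.047,0.05],
    [-0.074,0.047,0.15],
    [-0.074,0.047,0.3],
    [-0.074,0.047,0.4],
  ],
  delta_rot=[
    [0,0,0],
    [0,0,0],
    [0,0,0],
    [0,0,0],
    [0,0,0],
  ],
)

```text
clock: 3.85
position: [0.5749, 0.1942, 0.1893]
tool_rot: [-3.14, 0.0, 2.009]
force: [0.8, 0.2, 0.4]
grip_width: 0.0852
finger_force: 0.0
```

>>> apply_moves(
  linear=[
    [0,0,0.15],
    [0,0,0.35],
    [0,0,0.55],
    [0,0,0.7],
    [0,0,0.79],
  ],
  delta_rot=[
    [0,0,0],
    [0,0,0],
    [0,0,0],
    [0,0,0],
    [0,0,0],
  ],
)

```text
clock: 4.27
position: [0.5743, 0.1941, 0.1098]
tool_rot: [-3.139, 0.0, 2.009]
force: [0.2, -0.2, -0.2]
grip_width: 0.0855
finger_force: 0.0
```

>>> apply_moves(
  linear=[
    [0,0,0],
    [0,0,0],
    [0,0,0],
    [0,0,0],
    [0,0,0],
  ],
  delta_rot=[
    [0,0,0],
    [0,0,0],
    [0,0,0],
    [0,0,0],
    [0,0,0],
  ],
)

```text
clock: 4.68
position: [0.5756, 0.1947, 0.1131]
tool_rot: [3.14, -0.0, 2.009]
force: [-0.8, -0.5, -0.8]
grip_width: 0.0857
finger_force: 0.0
```

Run:
```python
from h import *
a=optics.grab_frame('scene')[0][80:200,230:350,::-1]; b=optics.grab_frame('top')[0][140:260,110:230,::-1]
cv2.imwrite('pics/pre.png',np.clip(np.hstack([cv2.resize(i,(400,400),interpolation=2) for i in(a,b)])*1.5,0,255).astype(np.uint8))
```

```text
(no output)
```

View pics/pre.png

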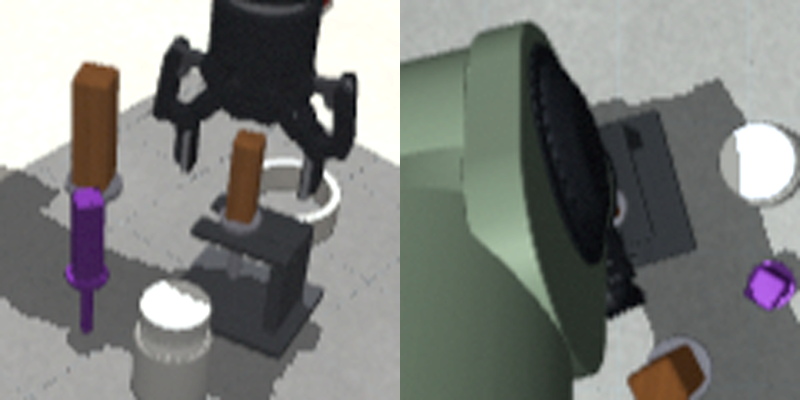

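The fingers straddle the small brown handle: finger px (185,150) and (310,180), handle (245,170). I'll close the gripper now.

>>> apply_moves(
  linear=[
    [0,0,0],
    [0,0,0],
    [0,0,0],
    [0,0,0],
    [0,0,0],
  ],
  delta_rot=[
    [0,0,0],
    [0,0,0],
    [0,0,0],
    [0,0,0],
    [0,0,0],
  ],
  gripper=-1,
  force=60,
)

```text
clock: 5.2
position: [0.5753, 0.1945, 0.1123]
tool_rot: [-3.142, 0.0, 2.009]
force: [0.8, 0.2, -0.5]
grip_width: 0.0256
finger_force: 0.0
```

>>> apply_moves(
  linear=[
    [0,0,0],
    [0,0,0],
    [0,0,0],
    [0,0,0],
    [0,0,0],
  ],
  delta_rot=[
    [0,0,0],
    [0,0,0],
    [0,0,0],
    [0,0,0],
    [0,0,0],
  ],
)

```text
clock: 5.62
position: [0.5753, 0.1945, 0.1123]
tool_rot: [3.142, 0.0, 2.009]
force: [-0.3, -1.0, 1.7]
grip_width: 0.0213
finger_force: 58.7
```

>>> apply_moves(
  linear=[
    [0,0,0],
    [0,0,0],
    [0,0,0],
    [0,0,0],
    [0,0,0],
  ],
  delta_rot=[
    [0,0,0],
    [0,0,0],
    [0,0,0],
    [0,0,0],
    [0,0,0],
  ],
)

```text
clock: 6.03
position: [0.5753, 0.1946, 0.1123]
tool_rot: [3.142, 0.0, 2.009]
force: [-0.2, -0.2, 3.3]
grip_width: 0.0213
finger_force: 58.8
```

>>> apply_moves(
  linear=[
    [0,0,-0.05],
    [0,0,-0.15],
    [0,0,-0.3],
    [0,0,-0.45],
    [0,0,-0.6],
  ],
  delta_rot=[
    [0,0,0],
    [0,0,0],
    [0,0,0],
    [0,0,0],
    [0,0,0],
  ],
)

```text
clock: 6.45
position: [0.5752, 0.1946, 0.1737]
tool_rot: [3.142, -0.0, 2.009]
force: [-0.2, -0.3, -1.3]
grip_width: 0.021
finger_force: 58.7
```

>>> apply_moves(
  linear=[
    [0,0,-0.2],
    [0,0,-0.4],
    [0,0,-0.65],
    [0,0,-0.8],
    [0,0,-0.9],
  ],
  delta_rot=[
    [0,0,0],
    [0,0,0],
    [0,0,0],
    [0,0,0],
    [0,0,0],
  ],
)

```text
clock: 6.87
position: [0.5757, 0.1946, 0.2649]
tool_rot: [3.139, -0.0, 2.009]
force: [-0.1, -0.0, -0.7]
grip_width: 0.021
finger_force: 58.7
```

>>> apply_moves(
  linear=[
    [0,0,0],
    [0,0,0],
    [0,0,0],
    [0,0,0],
    [0,0,0],
  ],
  delta_rot=[
    [0,0,0],
    [0,0,0],
    [0,0,0],
    [0,0,0],
    [0,0,0],
  ],
)

```text
clock: 7.28
position: [0.575, 0.1944, 0.2614]
tool_rot: [-3.14, 0.0, 2.009]
force: [0.2, -0.5, -2.0]
grip_width: 0.0215
finger_force: 58.7
```

Run:
```python
from h import *
p,d=optics.grab_frame('scene'); np.savez('pics/lift.npz',p=p,d=d)
cv2.imwrite('pics/lift.png',np.clip(cv2.resize(p[20:200,220:380,::-1],(533,600),interpolation=2)*1.4,0,255).astype(np.uint8))
s=monitor.observe(); print(s['clock'],s['position'],s['tool_rot'],s['force'],s['qpos'].round(2))
K,R,t=cam('scene'); 
for z in(-.0873,-.0273,.0): print(cv2.projectPoints(np.array([s['position']+[0,0,z]]),cv2.Rodrigues(R)[0],t,K,None)[0].round(1))
```

```text
7.3333 [0.57506519 0.19442628 0.26155349] [-3.14038472e+00  1.23100325e-04  2.00901947e+00] [ 0.45954326  0.57734298 -1.31972696] [-0.64  0.48  0.32  1.63 -0.17  1.06  0.16]
[[[304.9 118.1]]]
[[[307.5  96.9]]]
[[[308.8  86.6]]]
```

View pics/lift.png

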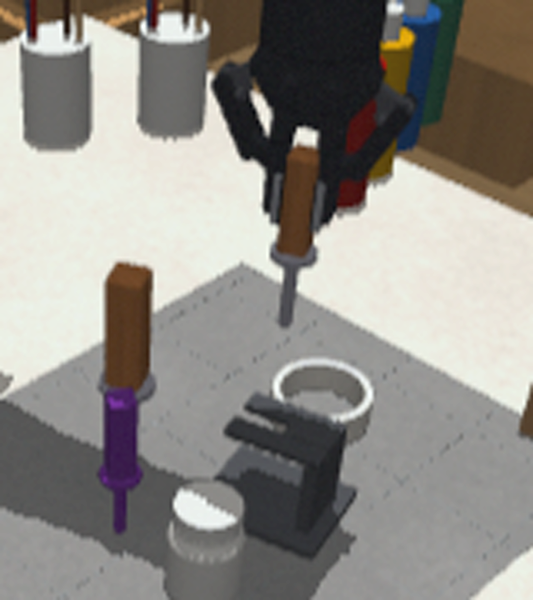

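The tool is held upright. Its tip, at crop px (286,325), lies within 1 px of the prediction. The fork is empty, so I'll carry it to the start of the tape.

>>> apply_moves(
  linear=[
    [-0.1,-0.08,0],
    [-0.28,-0.22,0],
    [-0.5,-0.4,0],
    [-0.74,-0.59,0],
    [-0.98,-0.78,0],
  ],
  delta_rot=[
    [0,0,0],
    [0,0,0],
    [0,0,0],
    [0,0,0],
    [0,0,0],
  ],
)

```text
clock: 7.75
position: [0.5455, 0.071, 0.262]
tool_rot: [-3.141, 0.0, 2.009]
force: [-0.5, -0.3, -1.7]
grip_width: 0.0212
finger_force: 58.8
```

>>> apply_moves(
  linear=[
    [-0.2,-0.16,0],
    [-0.4,-0.31,0],
    [-0.6,-0.47,0],
    [-0.8,-0.62,0],
    [-0.98,-0.78,0],
  ],
  delta_rot=[
    [0,0,0],
    [0,0,0],
    [0,0,0],
    [0,0,0],
    [0,0,0],
  ],
)

```text
clock: 8.17
position: [0.5165, -0.051, 0.2622]
tool_rot: [-3.141, 0.0, 2.009]
force: [-0.0, -1.0, -1.0]
grip_width: 0.0214
finger_force: 58.8
```

>>> apply_moves(
  linear=[
    [-0.24,-0.19,0],
    [-0.48,-0.38,0],
    [-0.7,-0.56,0],
    [-0.88,-0.7,0],
    [-0.98,-0.78,0],
  ],
  delta_rot=[
    [0,0,0],
    [0,0,0],
    [0,0,0],
    [0,0,0],
    [0,0,0],
  ],
)

```text
clock: 8.58
position: [0.4867, -0.1742, 0.2623]
tool_rot: [-3.141, 0.001, 2.006]
force: [0.2, -0.1, -1.1]
grip_width: 0.0216
finger_force: 58.8
```

>>> apply_moves(
  linear=[
    [0,0,0],
    [0,0,0],
    [0,0,0],
    [0,0,0],
    [0,0,0],
  ],
  delta_rot=[
    [0,0,0.02],
    [0,0,0.06],
    [0,0,0.1],
    [0,0,0.14],
    [0,0,0.176],
  ],
)

```text
clock: 9.0
position: [0.4877, -0.1714, 0.2622]
tool_rot: [-3.141, -0.0, 1.636]
force: [-1.0, 0.3, -1.4]
grip_width: 0.0212
finger_force: 58.9
```

>>> apply_moves(
  linear=[
    [0,0,0],
    [0,0,0],
    [0,0,0],
    [0,0,0],
    [0,0,0],
  ],
  delta_rot=[
    [0,0,0.04],
    [0,0,0.08],
    [0,0,0.12],
    [0,0,0.155],
    [0,0,0.175],
  ],
)

```text
clock: 9.42
position: [0.4877, -0.1713, 0.2621]
tool_rot: [-3.141, 0.0, 1.269]
force: [-0.7, -0.2, -1.0]
grip_width: 0.0214
finger_force: 58.9
```

>>> apply_moves(
  linear=[
    [0,0,0],
    [0,0,0],
    [0,0,0],
    [0,0,0],
    [0,0,0],
  ],
  delta_rot=[
    [0,0,0],
    [0,0,0],
    [0,0,0],
    [0,0,0],
    [0,0,0],
  ],
)

```text
clock: 9.83
position: [0.4881, -0.1711, 0.2623]
tool_rot: [-3.142, -0.0, 1.275]
force: [0.1, 0.0, -1.6]
grip_width: 0.0219
finger_force: 58.9
```

Run:
```python
from h import *
s=monitor.observe(); print(s['clock'],s['position'],s['tool_rot'],s['force'],s['qpos'].round(2))
d=np.array([.4885,-.1694])-s['position'][:2]; y=s['tool_rot'][2]; print('tool x,y mm',1e3*d@[np.cos(y),np.sin(y)],1e3*d@[np.sin(y),-np.cos(y)])
```

```text
9.8333 [ 0.48810211 -0.1710805   0.2623073 ] [-3.14158852e+00 -4.32589000e-05  1.27454324e+00] [ 0.07525254  0.03764946 -1.61508504] [-0.23  0.36  0.59  1.87 -0.24  0.98  0.17]
tool x,y mm 1.7234467669629456 -0.11004729520697933
```

>>> apply_moves(
  linear=[
    [0.017,0,0.1],
    [0.017,0,0.3],
    [0.017,0,0.55],
    [0.017,0,0.8],
    [0.017,0,0.93],
  ],
  delta_rot=[
    [0,0,0],
    [0,0,0],
    [0,0,0],
    [0,0,0],
    [0,0,0],
  ],
)

```text
clock: 10.25
position: [0.4876, -0.1688, 0.1663]
tool_rot: [-3.139, 0.0, 1.275]
force: [-0.8, 0.4, -1.9]
grip_width: 0.0216
finger_force: 58.8
```

>>> apply_moves(
  linear=[
    [0,0,0.02],
    [0,0,0.03],
    [0,0,0.05],
    [0,0,0.05],
    [0,0,0.05],
  ],
  delta_rot=[
    [0,0,0],
    [0,0,0],
    [0,0,0],
    [0,0,0],
    [0,0,0],
  ],
)

```text
clock: 10.67
position: [0.4891, -0.1694, 0.165]
tool_rot: [3.14, -0.0, 1.274]
force: [-0.2, 0.3, -1.4]
grip_width: 0.0214
finger_force: 58.8
```

Run:
```python
from h import *
p,d=optics.grab_frame('scene')
cv2.imwrite('pics/start.png',np.clip(cv2.resize(p[130:270,80:240,::-1],(686,600),interpolation=2)*1.4,0,255).astype(np.uint8))
s=monitor.observe(); print(s['clock'],s['position'],s['tool_rot'],s['force'])
K,R,t=cam('scene'); pr=lambda q:cv2.projectPoints(np.array([q],float),cv2.Rodrigues(R)[0],t,K,None)[0].ravel()
for q in(s['position']-[0,0,.0873],[.4885,-.1694,.07],[.4533,-.2841,.07],[.5394,-.3105,.07]): print(((pr(q)-[80,130])*600/140).round(0))
```

```text
10.7167 [ 0.48903268 -0.16936711  0.16493495] [ 3.14049219e+00 -2.70361344e-04  1.27410047e+00] [ 0.13313923  0.12018989 -0.87022007]
[376. 304.]
[377. 313.]
[151. 391.]
[194. 521.]
```

View pics/start.png

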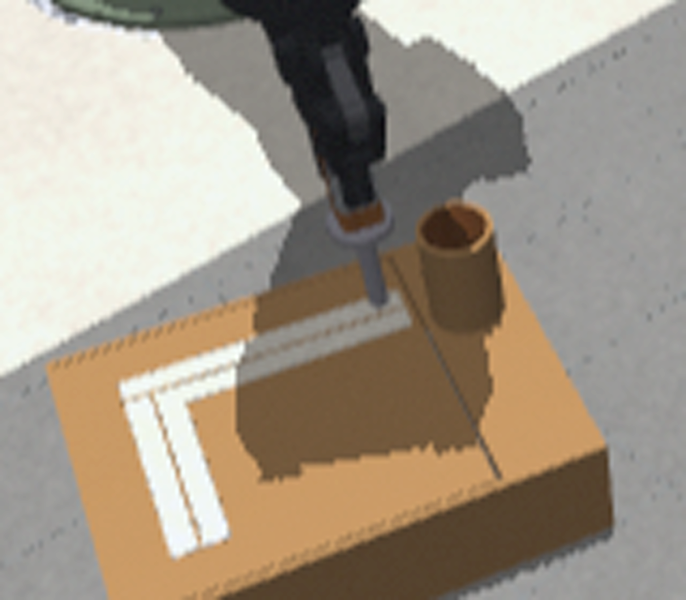

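The tip, at (378,304), is over the start of the tape. The projected start (377,313), corner (151,391) and end (194,521) all fall on the visible centre line. Now I'll lower it to contact.

>>> apply_moves(
  linear=[
    [0,0,0.015],
    [0,0,0.03],
    [0,0,0.045],
    [0,0,0.055],
    [0,0,0.06],
  ],
  delta_rot=[
    [0,0,0],
    [0,0,0],
    [0,0,0],
    [0,0,0],
    [0,0,0],
  ],
)

```text
clock: 11.13
position: [0.4886, -0.1693, 0.1581]
tool_rot: [-3.141, 0.0, 1.274]
force: [-0.1, 0.0, -1.0]
grip_width: 0.0215
finger_force: 58.8
```

>>> apply_moves(
  linear=[
    [0,0,0.01],
    [0,0,0.02],
    [0,0,0.03],
    [0,0,0.04],
    [0,0,0.05],
  ],
  delta_rot=[
    [0,0,0],
    [0,0,0],
    [0,0,0],
    [0,0,0],
    [0,0,0],
  ],
)

```text
clock: 11.55
position: [0.4887, -0.1694, 0.1533]
tool_rot: [3.141, -0.0, 1.274]
force: [-0.0, 0.2, -0.0]
grip_width: 0.0219
finger_force: 59.2
```

Run:
```python
from h import *
F=[]
for i in range(3):
    s=monitor.observe(); F.append(s['force'])
    optics.grab_frame('top')
print(s['clock'],s['position'],s['tool_rot'],np.round(F,2).tolist())
```

```text
11.65 [ 0.4887482  -0.16935876  0.15324744] [3.14150098e+00 2.30326294e-05 1.27397356e+00] [[-0.02, 0.23, -0.01], [-0.44, -0.39, 2.01], [-0.69, 0.19, 2.71]]
```

>>> apply_moves(
  linear=[
    [-0.01,0,0],
    [-0.025,0,0],
    [-0.04,0,0],
    [-0.06,0,0],
    [-0.08,0,0],
  ],
  delta_rot=[
    [0,0,0],
    [0,0,0],
    [0,0,0],
    [0,0,0],
    [0,0,0],
  ],
)

```text
clock: 12.12
position: [0.4863, -0.1771, 0.1533]
tool_rot: [3.142, -0.0, 1.274]
force: [0.3, 0.9, 1.5]
grip_width: 0.0215
finger_force: 59.4
```

>>> apply_moves(
  linear=[
    [-0.016,0,0],
    [-0.032,0,0],
    [-0.048,0,0],
    [-0.064,0,0],
    [-0.08,0,0],
  ],
  delta_rot=[
    [0,0,0],
    [0,0,0],
    [0,0,0],
    [0,0,0],
    [0,0,0],
  ],
)

```text
clock: 12.53
position: [0.484, -0.1848, 0.1533]
tool_rot: [3.142, 0.0, 1.274]
force: [0.2, 2.4, 2.4]
grip_width: 0.0214
finger_force: 59.4
```

>>> apply_moves(
  linear=[
    [-0.016,0,0],
    [-0.032,0,0],
    [-0.048,0,0],
    [-0.064,0,0],
    [-0.08,0,0],
  ],
  delta_rot=[
    [0,0,0],
    [0,0,0],
    [0,0,0],
    [0,0,0],
    [0,0,0],
  ],
)

```text
clock: 12.95
position: [0.4816, -0.1924, 0.1533]
tool_rot: [-3.142, 0.0, 1.274]
force: [0.2, 1.8, 2.1]
grip_width: 0.0212
finger_force: 59.4
```

Run:
```python
from h import *
F=[]
for i in range(5):
    s=monitor.observe(); F.append(s['force'])
    p,d=optics.grab_frame('scene')
print(s['clock'],s['position'],s['tool_rot'],np.round(F,2)[:,2].tolist(),np.mean(F,0))
P=cloud('scene',d); c=np.array([.5196,-.2241]); q=P[...,:2]-c; l=np.stack([q@[.9562,-.2928],q@[.2928,.9562]],-1)
m=(l[...,0]>.03)&(l[...,0]<.08)&(l[...,1]>-.06)&(l[...,1]<.05)&(P[...,2]>.05)&(P[...,2]<.08); print('panel z now',np.median(P[m][:,2]))
P0=cloud('scene',np.load('pics/scene.npz')['d']);print('before',np.median(P0[m][:,2]))
```

```text
13.15 [ 0.48155175 -0.19269266  0.15332712] [3.14147510e+00 4.83031417e-04 1.27358558e+00] [2.11, 2.4, 0.26, 1.67, 0.99] [-0.15556323  0.3451293   1.48602476]
panel z now 0.06617969444007374
before 0.06982297722518852
```

The panel is pressed about 3.6 mm by depth, or about 2.8 mm by force, which is right. I'll continue to the corner.

>>> apply_moves(
  linear=[
    [-0.016,0,0],
    [-0.032,0,0],
    [-0.048,0,0],
    [-0.064,0,0],
    [-0.08,0,0],
  ],
  delta_rot=[
    [0,0,0],
    [0,0,0],
    [0,0,0],
    [0,0,0],
    [0,0,0],
  ],
)

```text
clock: 13.62
position: [0.4793, -0.2, 0.1533]
tool_rot: [-3.142, -0.0, 1.274]
force: [0.5, 2.2, 1.8]
grip_width: 0.0211
finger_force: 59.3
```

>>> apply_moves(
  linear=[
    [-0.016,0,0],
    [-0.032,0,0],
    [-0.048,0,0],
    [-0.064,0,0],
    [-0.08,0,0],
  ],
  delta_rot=[
    [0,0,0],
    [0,0,0],
    [0,0,0],
    [0,0,0],
    [0,0,0],
  ],
)

```text
clock: 14.03
position: [0.4769, -0.2077, 0.1533]
tool_rot: [-3.142, -0.0, 1.274]
force: [0.4, 2.5, 1.9]
grip_width: 0.0214
finger_force: 59.3
```

>>> apply_moves(
  linear=[
    [-0.016,0,0],
    [-0.032,0,0],
    [-0.048,0,0],
    [-0.064,0,0],
    [-0.08,0,0],
  ],
  delta_rot=[
    [0,0,0],
    [0,0,0],
    [0,0,0],
    [0,0,0],
    [0,0,0],
  ],
)

```text
clock: 14.45
position: [0.4746, -0.2154, 0.1533]
tool_rot: [-3.142, 0.0, 1.274]
force: [1.1, 1.6, 1.6]
grip_width: 0.0215
finger_force: 59.3
```

>>> apply_moves(
  linear=[
    [-0.016,0,0],
    [-0.032,0,0],
    [-0.048,0,0],
    [-0.064,0,0],
    [-0.08,0,0],
  ],
  delta_rot=[
    [0,0,0],
    [0,0,0],
    [0,0,0],
    [0,0,0],
    [0,0,0],
  ],
)

```text
clock: 14.87
position: [0.4723, -0.223, 0.1533]
tool_rot: [-3.142, 0.0, 1.274]
force: [-0.0, 2.6, 1.5]
grip_width: 0.0214
finger_force: 59.3
```

>>> apply_moves(
  linear=[
    [-0.016,0,0],
    [-0.032,0,0],
    [-0.048,0,0],
    [-0.064,0,0],
    [-0.08,0,0],
  ],
  delta_rot=[
    [0,0,0],
    [0,0,0],
    [0,0,0],
    [0,0,0],
    [0,0,0],
  ],
)

```text
clock: 15.28
position: [0.4699, -0.2307, 0.1533]
tool_rot: [-3.142, 0.0, 1.274]
force: [0.3, 1.9, 1.7]
grip_width: 0.0215
finger_force: 59.3
```

>>> apply_moves(
  linear=[
    [-0.016,0,0],
    [-0.032,0,0],
    [-0.048,0,0],
    [-0.064,0,0],
    [-0.08,0,0],
  ],
  delta_rot=[
    [0,0,0],
    [0,0,0],
    [0,0,0],
    [0,0,0],
    [0,0,0],
  ],
)

```text
clock: 15.7
position: [0.4676, -0.2384, 0.1533]
tool_rot: [3.142, 0.0, 1.274]
force: [-0.0, 2.0, 0.8]
grip_width: 0.0212
finger_force: 59.3
```

>>> apply_moves(
  linear=[
    [-0.016,0,0],
    [-0.032,0,0],
    [-0.048,0,0],
    [-0.064,0,0],
    [-0.08,0,0],
  ],
  delta_rot=[
    [0,0,0],
    [0,0,0],
    [0,0,0],
    [0,0,0],
    [0,0,0],
  ],
)

```text
clock: 16.12
position: [0.4652, -0.246, 0.1533]
tool_rot: [-3.142, 0.0, 1.274]
force: [0.2, 1.6, 1.9]
grip_width: 0.0214
finger_force: 59.3
```

>>> apply_moves(
  linear=[
    [-0.016,0,0],
    [-0.032,0,0],
    [-0.048,0,0],
    [-0.064,0,0],
    [-0.08,0,0],
  ],
  delta_rot=[
    [0,0,0],
    [0,0,0],
    [0,0,0],
    [0,0,0],
    [0,0,0],
  ],
)

```text
clock: 16.53
position: [0.4629, -0.2536, 0.1533]
tool_rot: [3.142, 0.0, 1.274]
force: [2.0, 3.5, 2.0]
grip_width: 0.0215
finger_force: 59.3
```

>>> apply_moves(
  linear=[
    [-0.016,0,0],
    [-0.032,0,0],
    [-0.048,0,0],
    [-0.064,0,0],
    [-0.08,0,0],
  ],
  delta_rot=[
    [0,0,0],
    [0,0,0],
    [0,0,0],
    [0,0,0],
    [0,0,0],
  ],
)

```text
clock: 16.95
position: [0.4606, -0.2613, 0.1533]
tool_rot: [-3.142, 0.0, 1.274]
force: [0.6, 2.6, 2.4]
grip_width: 0.0213
finger_force: 59.3
```

>>> apply_moves(
  linear=[
    [-0.016,0,0],
    [-0.032,0,0],
    [-0.048,0,0],
    [-0.064,0,0],
    [-0.08,0,0],
  ],
  delta_rot=[
    [0,0,0],
    [0,0,0],
    [0,0,0],
    [0,0,0],
    [0,0,0],
  ],
)

```text
clock: 17.37
position: [0.4583, -0.269, 0.1533]
tool_rot: [3.142, 0.0, 1.274]
force: [1.3, 1.4, 2.0]
grip_width: 0.0213
finger_force: 59.3
```

>>> apply_moves(
  linear=[
    [-0.016,0,0],
    [-0.032,0,0],
    [-0.048,0,0],
    [-0.064,0,0],
    [-0.08,0,0],
  ],
  delta_rot=[
    [0,0,0],
    [0,0,0],
    [0,0,0],
    [0,0,0],
    [0,0,0],
  ],
)

```text
clock: 17.78
position: [0.4559, -0.2766, 0.1533]
tool_rot: [3.142, 0.0, 1.274]
force: [0.4, 2.3, 1.0]
grip_width: 0.0215
finger_force: 59.3
```

>>> apply_moves(
  linear=[
    [-0.016,0,0],
    [-0.032,0,0],
    [-0.048,0,0],
    [-0.064,0,0],
    [-0.08,0,0],
  ],
  delta_rot=[
    [0,0,0],
    [0,0,0],
    [0,0,0],
    [0,0,0],
    [0,0,0],
  ],
)

```text
clock: 18.2
position: [0.4536, -0.2843, 0.1533]
tool_rot: [3.142, 0.0, 1.274]
force: [0.5, 2.9, 2.1]
grip_width: 0.0213
finger_force: 59.3
```

Run:
```python
from h import *
F=[]
for i in range(3):
    p,d=optics.grab_frame('scene')
    s=monitor.observe(); F.append(s['force'])
print(s['clock'],s['position'],s['tool_rot'],np.mean(F,0))
cv2.imwrite('pics/corner.png',np.clip(cv2.resize(p[130:270,80:240,::-1],(686,600),interpolation=2)*1.4,0,255).astype(np.uint8))
P=cloud('scene',d); c=np.array([.5196,-.2241]); q=P[...,:2]-c; l=np.stack([q@[.9562,-.2928],q@[.2928,.9562]],-1)
m=(l[...,0]>.03)&(l[...,0]<.08)&(l[...,1]>-.06)&(l[...,1]<.05)&(P[...,2]>.05)&(P[...,2]<.08); print('panel z now',np.median(P[m][:,2]))
```

```text
18.35 [ 0.45345058 -0.28455744  0.15335986] [3.14143325e+00 5.48860651e-04 1.27360421e+00] [-0.11654858 -0.0205529   1.5555157 ]
panel z now 0.06622595427552218
```

View pics/corner.png

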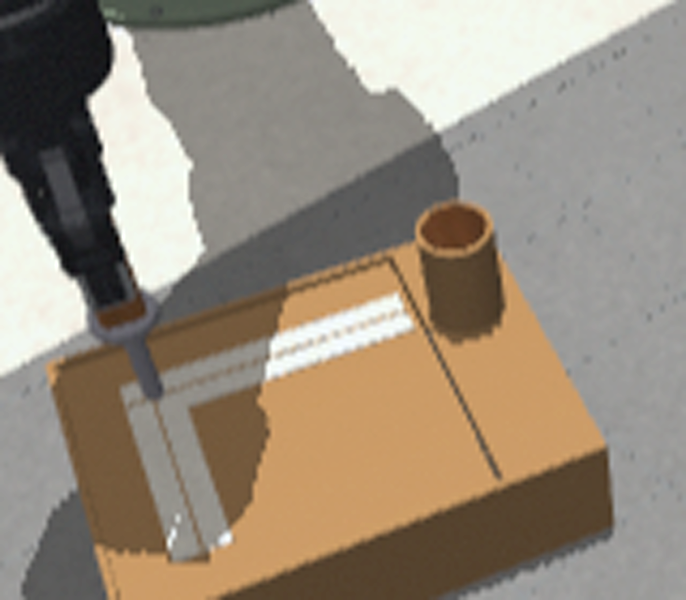

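The tip, at (154,396), is on the corner of the centre line, and the panel is still about 3.6 mm down. Next is the second leg.

>>> apply_moves(
  linear=[
    [0,0.01,0],
    [0,0.025,0],
    [0,0.04,0],
    [0,0.06,0],
    [0,0.08,0],
  ],
  delta_rot=[
    [0,0,0],
    [0,0,0],
    [0,0,0],
    [0,0,0],
    [0,0,0],
  ],
)

```text
clock: 18.77
position: [0.4613, -0.2864, 0.1532]
tool_rot: [-3.141, -0.0, 1.274]
force: [-3.1, -0.2, 1.6]
grip_width: 0.0212
finger_force: 59.2
```

>>> apply_moves(
  linear=[
    [0,0.016,0],
    [0,0.032,0],
    [0,0.048,0],
    [0,0.064,0],
    [0,0.08,0],
  ],
  delta_rot=[
    [0,0,0],
    [0,0,0],
    [0,0,0],
    [0,0,0],
    [0,0,0],
  ],
)

```text
clock: 19.18
position: [0.469, -0.2888, 0.1533]
tool_rot: [3.142, 0.0, 1.274]
force: [-2.2, 1.4, 1.4]
grip_width: 0.0214
finger_force: 59.2
```

>>> apply_moves(
  linear=[
    [0,0.016,0],
    [0,0.032,0],
    [0,0.048,0],
    [0,0.064,0],
    [0,0.08,0],
  ],
  delta_rot=[
    [0,0,0],
    [0,0,0],
    [0,0,0],
    [0,0,0],
    [0,0,0],
  ],
)

```text
clock: 19.6
position: [0.4767, -0.2912, 0.1533]
tool_rot: [3.142, 0.0, 1.274]
force: [-2.6, 0.2, 1.1]
grip_width: 0.0214
finger_force: 59.2
```

>>> apply_moves(
  linear=[
    [0,0.016,0],
    [0,0.032,0],
    [0,0.048,0],
    [0,0.064,0],
    [0,0.08,0],
  ],
  delta_rot=[
    [0,0,0],
    [0,0,0],
    [0,0,0],
    [0,0,0],
    [0,0,0],
  ],
)

```text
clock: 20.02
position: [0.4844, -0.2935, 0.1533]
tool_rot: [3.142, -0.0, 1.274]
force: [-1.9, 0.6, 1.6]
grip_width: 0.0214
finger_force: 59.2
```

>>> apply_moves(
  linear=[
    [0,0.016,0],
    [0,0.032,0],
    [0,0.048,0],
    [0,0.064,0],
    [0,0.08,0],
  ],
  delta_rot=[
    [0,0,0],
    [0,0,0],
    [0,0,0],
    [0,0,0],
    [0,0,0],
  ],
)

```text
clock: 20.43
position: [0.492, -0.2958, 0.1533]
tool_rot: [-3.142, 0.0, 1.274]
force: [-1.3, 0.5, 1.5]
grip_width: 0.0215
finger_force: 59.2
```

>>> apply_moves(
  linear=[
    [0,0.016,0],
    [0,0.032,0],
    [0,0.048,0],
    [0,0.064,0],
    [0,0.08,0],
  ],
  delta_rot=[
    [0,0,0],
    [0,0,0],
    [0,0,0],
    [0,0,0],
    [0,0,0],
  ],
)

```text
clock: 20.85
position: [0.4996, -0.2982, 0.1533]
tool_rot: [3.142, 0.0, 1.274]
force: [-1.4, 0.0, 1.7]
grip_width: 0.0212
finger_force: 59.2
```

>>> apply_moves(
  linear=[
    [0,0.016,0],
    [0,0.032,0],
    [0,0.048,0],
    [0,0.064,0],
    [0,0.08,0],
  ],
  delta_rot=[
    [0,0,0],
    [0,0,0],
    [0,0,0],
    [0,0,0],
    [0,0,0],
  ],
)

```text
clock: 21.27
position: [0.5073, -0.3005, 0.1533]
tool_rot: [3.142, 0.0, 1.274]
force: [-1.6, 0.9, 0.9]
grip_width: 0.0214
finger_force: 59.2
```

>>> apply_moves(
  linear=[
    [0,0.016,0],
    [0,0.032,0],
    [0,0.048,0],
    [0,0.064,0],
    [0,0.08,0],
  ],
  delta_rot=[
    [0,0,0],
    [0,0,0],
    [0,0,0],
    [0,0,0],
    [0,0,0],
  ],
)

```text
clock: 21.68
position: [0.515, -0.3028, 0.1533]
tool_rot: [-3.142, 0.0, 1.274]
force: [-1.6, 0.8, 2.5]
grip_width: 0.0213
finger_force: 59.2
```

>>> apply_moves(
  linear=[
    [0,0.016,0],
    [0,0.032,0],
    [0,0.048,0],
    [0,0.064,0],
    [0,0.08,0],
  ],
  delta_rot=[
    [0,0,0],
    [0,0,0],
    [0,0,0],
    [0,0,0],
    [0,0,0],
  ],
)

```text
clock: 22.1
position: [0.5226, -0.3052, 0.1533]
tool_rot: [-3.142, 0.0, 1.274]
force: [-1.5, 0.4, 2.3]
grip_width: 0.0214
finger_force: 59.2
```

>>> apply_moves(
  linear=[
    [0,0.016,0],
    [0,0.032,0],
    [0,0.048,0],
    [0,0.064,0],
    [0,0.08,0],
  ],
  delta_rot=[
    [0,0,0],
    [0,0,0],
    [0,0,0],
    [0,0,0],
    [0,0,0],
  ],
)

```text
clock: 22.52
position: [0.5303, -0.3075, 0.1533]
tool_rot: [3.142, 0.0, 1.274]
force: [-2.3, 0.6, 2.1]
grip_width: 0.0213
finger_force: 59.2
```

>>> apply_moves(
  linear=[
    [0,0.02,0],
    [0,0.04,0],
    [0,0.06,0],
    [0,0.08,0],
    [0,0.1,0],
  ],
  delta_rot=[
    [0,0,0],
    [0,0,0],
    [0,0,0],
    [0,0,0],
    [0,0,0],
  ],
)

```text
clock: 22.93
position: [0.5399, -0.3104, 0.1533]
tool_rot: [3.142, 0.0, 1.274]
force: [-1.5, 1.2, 2.0]
grip_width: 0.0212
finger_force: 59.2
```

Run:
```python
from h import *
F=[]
for i in range(3):
    p,d=optics.grab_frame('scene')
    s=monitor.observe(); F.append(s['force'])
print(s['clock'],s['position'],s['tool_rot'],np.mean(F,0),s['qpos'].round(2))
cv2.imwrite('pics/end.png',np.clip(cv2.resize(p[130:270,80:240,::-1],(686,600),interpolation=2)*1.4,0,255).astype(np.uint8))
```

```text
23.0833 [ 0.54029597 -0.31063736  0.15346243] [3.14032832e+00 2.81023035e-04 1.27407559e+00] [ 1.32555635 -0.58900535  1.36922304] [ 0.11  0.66  0.48  1.7  -0.38  0.88  0.46]
```

View pics/end.png

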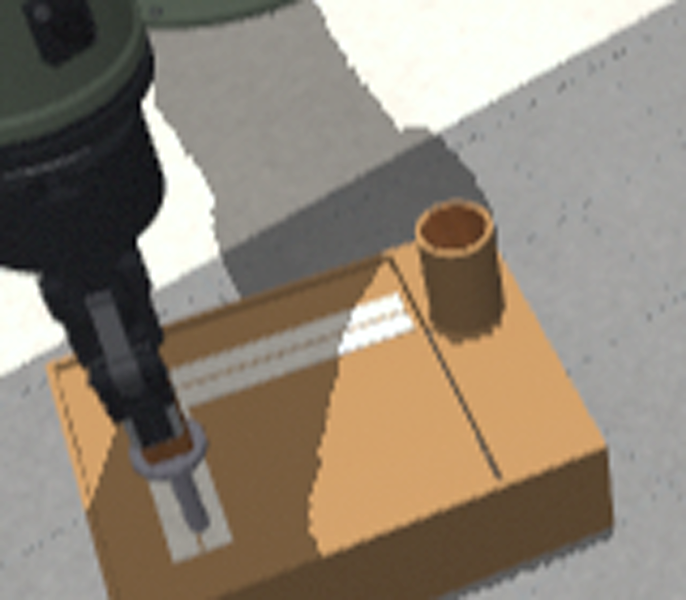

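The tip, at (203,535), is on the centre line at the tape's end, about 14 mm short of the paper's edge. I'll lift, turn back and return to the rest.

>>> apply_moves(
  linear=[
    [0,0,-0.05],
    [0,0,-0.12],
    [0,0,-0.25],
    [0,0,-0.4],
    [0,0,-0.55],
  ],
  delta_rot=[
    [0,0,0],
    [0,0,0],
    [0,0,0],
    [0,0,0],
    [0,0,0],
  ],
)

```text
clock: 23.5
position: [0.5395, -0.3104, 0.21]
tool_rot: [3.141, 0.0, 1.274]
force: [0.1, 0.2, -1.5]
grip_width: 0.0214
finger_force: 58.8
```

>>> apply_moves(
  linear=[
    [0,0,-0.15],
    [0,0,-0.3],
    [0,0,-0.42],
    [0,0,-0.5],
    [0,0,-0.55],
  ],
  delta_rot=[
    [0,0,0],
    [0,0,0],
    [0,0,0],
    [0,0,0],
    [0,0,0],
  ],
)

```text
clock: 23.92
position: [0.5398, -0.3105, 0.2647]
tool_rot: [3.14, 0.0, 1.274]
force: [0.7, -0.3, -1.6]
grip_width: 0.0211
finger_force: 58.8
```

>>> apply_moves(
  linear=[
    [0,0,0],
    [0,0,0],
    [0,0,0],
    [0,0,0],
    [0,0,0],
  ],
  delta_rot=[
    [0,0,-0.02],
    [0,0,-0.06],
    [0,0,-0.1],
    [0,0,-0.14],
    [0,0,-0.176],
  ],
)

```text
clock: 24.33
position: [0.5395, -0.3103, 0.263]
tool_rot: [-3.141, -0.0, 1.647]
force: [-0.4, -0.1, -1.3]
grip_width: 0.0214
finger_force: 58.8
```

>>> apply_moves(
  linear=[
    [0,0,0],
    [0,0,0],
    [0,0,0],
    [0,0,0],
    [0,0,0],
  ],
  delta_rot=[
    [0,0,-0.04],
    [0,0,-0.08],
    [0,0,-0.12],
    [0,0,-0.155],
    [0,0,-0.175],
  ],
)

```text
clock: 24.75
position: [0.5394, -0.3103, 0.263]
tool_rot: [-3.141, -0.001, 2.013]
force: [-0.5, -0.5, -1.0]
grip_width: 0.0213
finger_force: 58.8
```

>>> apply_moves(
  linear=[
    [0.08,0.05,0],
    [0.24,0.14,0],
    [0.45,0.25,0],
    [0.66,0.37,0],
    [0.88,0.49,0],
  ],
  delta_rot=[
    [0,0,0],
    [0,0,0],
    [0,0,0],
    [0,0,0],
    [0,0,0],
  ],
)

```text
clock: 25.17
position: [0.5465, -0.2083, 0.2631]
tool_rot: [-3.141, -0.0, 2.007]
force: [0.5, 0.4, -1.6]
grip_width: 0.021
finger_force: 58.9
```

>>> apply_moves(
  linear=[
    [0.18,0.1,0],
    [0.35,0.2,0],
    [0.53,0.29,0],
    [0.7,0.39,0],
    [0.88,0.49,0],
  ],
  delta_rot=[
    [0,0,0],
    [0,0,0],
    [0,0,0],
    [0,0,0],
    [0,0,0],
  ],
)

```text
clock: 25.58
position: [0.5534, -0.1078, 0.2632]
tool_rot: [-3.141, -0.0, 2.007]
force: [0.9, 1.0, -1.6]
grip_width: 0.0216
finger_force: 58.9
```

>>> apply_moves(
  linear=[
    [0.18,0.1,0],
    [0.35,0.2,0],
    [0.53,0.29,0],
    [0.7,0.39,0],
    [0.88,0.49,0],
  ],
  delta_rot=[
    [0,0,0],
    [0,0,0],
    [0,0,0],
    [0,0,0],
    [0,0,0],
  ],
)

```text
clock: 26.0
position: [0.5603, -0.0074, 0.2632]
tool_rot: [-3.141, -0.0, 2.007]
force: [0.8, 0.2, -2.3]
grip_width: 0.0213
finger_force: 58.9
```

>>> apply_moves(
  linear=[
    [0.18,0.1,0],
    [0.35,0.2,0],
    [0.53,0.29,0],
    [0.7,0.39,0],
    [0.88,0.49,0],
  ],
  delta_rot=[
    [0,0,0],
    [0,0,0],
    [0,0,0],
    [0,0,0],
    [0,0,0],
  ],
)

```text
clock: 26.42
position: [0.5672, 0.093, 0.2632]
tool_rot: [-3.141, -0.0, 2.007]
force: [0.4, -1.1, -1.0]
grip_width: 0.0215
finger_force: 58.9
```

>>> apply_moves(
  linear=[
    [0.22,0.12,0],
    [0.45,0.25,0],
    [0.65,0.36,0],
    [0.8,0.44,0],
    [0.88,0.49,0],
  ],
  delta_rot=[
    [0,0,0],
    [0,0,0],
    [0,0,0],
    [0,0,0],
    [0,0,0],
  ],
)

```text
clock: 26.83
position: [0.5739, 0.1951, 0.2629]
tool_rot: [-3.141, -0.001, 2.01]
force: [-0.3, -0.4, -1.9]
grip_width: 0.0213
finger_force: 58.9
```

>>> apply_moves(
  linear=[
    [0,0,0],
    [0,0,0],
    [0,0,0],
    [0,0,0],
    [0,0,0],
  ],
  delta_rot=[
    [0,0,0],
    [0,0,0],
    [0,0,0],
    [0,0,0],
    [0,0,0],
  ],
)

```text
clock: 27.25
position: [0.5749, 0.1909, 0.2635]
tool_rot: [3.142, 0.0, 2.007]
force: [0.1, -0.8, -1.5]
grip_width: 0.0215
finger_force: 58.9
```

>>> apply_moves(
  linear=[
    [0,0,0],
    [0,0,0],
    [0,0,0],
    [0,0,0],
    [0,0,0],
  ],
  delta_rot=[
    [0,0,0],
    [0,0,0],
    [0,0,0],
    [0,0,0],
    [0,0,0],
  ],
)

```text
clock: 27.67
position: [0.5748, 0.192, 0.2633]
tool_rot: [-3.142, -0.0, 2.009]
force: [0.4, 1.0, -1.6]
grip_width: 0.0213
finger_force: 58.9
```

Run:
```python
from h import *
s=monitor.observe(); print(s['clock'],s['position'],s['tool_rot'],s['force'],s['qpos'].round(2))
d=np.array([.5753,.1946])-s['position'][:2]; y=s['tool_rot'][2]; print('tool x,y mm',1e3*d@[np.cos(y),np.sin(y)],1e3*d@[np.sin(y),-np.cos(y)],'down',s['position'][2]-.1123)
p,d=optics.grab_frame('scene'); L=np.load('pics/lift.npz')
# compare the held tool with the picture just after lifting, same pose
g=lambda p:cv2.cvtColor(p,cv2.COLOR_RGB2GRAY).astype(np.float32)[60:122,290:330]
print(cv2.phaseCorrelate(g(L['p']),g(p)))
cv2.imwrite('pics/back.png',np.clip(np.hstack([cv2.resize(q[20:180,240:380,::-1],(400,457),interpolation=2) for q in(L['p'],p)])*1.4,0,255).astype(np.uint8))
```

```text
27.6667 [0.57475736 0.19195189 0.26328619] [-3.14156389e+00 -6.33475158e-06  2.00901528e+00] [ 0.36167588  0.98659571 -1.57340639] [-0.6   0.47  0.27  1.63 -0.14  1.06  0.14]
tool x,y mm 2.1676281392039245 1.615027071604733 down 0.1509861937995241
((-0.60847588627162, -0.2511389328547864), 0.9656343044713139)
```

View pics/back.png

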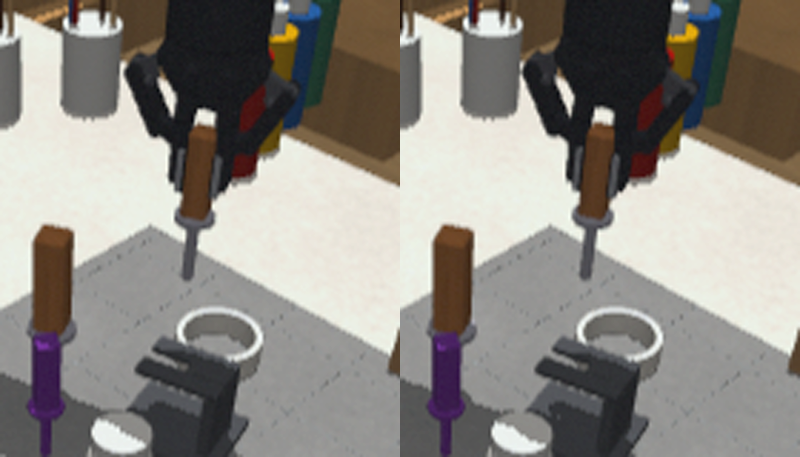

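The tool sits in the grip as it did when first lifted, and the fork is clear. I'll align it and lower it.

>>> apply_moves(
  linear=[
    [0.01,0.008,0],
    [0.022,0.016,0.15],
    [0.022,0.016,0.4],
    [0.022,0.016,0.62],
    [0.022,0.016,0.75],
  ],
  delta_rot=[
    [0,0,0],
    [0,0,0],
    [0,0,0],
    [0,0,0],
    [0,0,0],
  ],
)

```text
clock: 28.13
position: [0.5745, 0.1946, 0.1861]
tool_rot: [-3.14, -0.0, 2.009]
force: [-0.2, 0.8, -1.6]
grip_width: 0.0211
finger_force: 58.9
```

>>> apply_moves(
  linear=[
    [0,0,0],
    [0,0,0],
    [0,0,0],
    [0,0,0],
    [0,0,0],
  ],
  delta_rot=[
    [0,0,0],
    [0,0,0],
    [0,0,0],
    [0,0,0],
    [0,0,0],
  ],
)

```text
clock: 28.55
position: [0.5757, 0.1948, 0.1893]
tool_rot: [3.14, -0.0, 2.009]
force: [0.2, 0.4, -1.2]
grip_width: 0.0214
finger_force: 58.9
```

>>> apply_moves(
  linear=[
    [0,0,0],
    [0,0,0],
    [0,0,0],
    [0,0,0],
    [0,0,0],
  ],
  delta_rot=[
    [0,0,0],
    [0,0,0],
    [0,0,0],
    [0,0,0],
    [0,0,0],
  ],
)

```text
clock: 28.97
position: [0.5753, 0.1946, 0.1883]
tool_rot: [-3.142, 0.0, 2.009]
force: [0.2, 0.1, -2.1]
grip_width: 0.0215
finger_force: 58.9
```

Exactly on the pick pose in the plane, with 76 mm to go; lowering in stages.

>>> apply_moves(
  linear=[
    [0,0,0.07],
    [0,0,0.16],
    [0,0,0.26],
    [0,0,0.36],
    [0,0,0.42],
  ],
  delta_rot=[
    [0,0,0],
    [0,0,0],
    [0,0,0],
    [0,0,0],
    [0,0,0],
  ],
)

```text
clock: 29.38
position: [0.5746, 0.1945, 0.1443]
tool_rot: [-3.14, -0.0, 2.009]
force: [-0.9, 0.1, -1.6]
grip_width: 0.0209
finger_force: 58.9
```

>>> apply_moves(
  linear=[
    [0,0,0.1],
    [0,0,0.18],
    [0,0,0.25],
    [0,0,0.29],
    [0,0,0.31],
  ],
  delta_rot=[
    [0,0,0],
    [0,0,0],
    [0,0,0],
    [0,0,0],
    [0,0,0],
  ],
)

```text
clock: 29.8
position: [0.5751, 0.1946, 0.1146]
tool_rot: [-3.141, 0.0, 2.009]
force: [-0.0, -0.3, -1.3]
grip_width: 0.0212
finger_force: 58.9
```

>>> apply_moves(
  linear=[
    [0,0,0.005],
    [0,0,0.01],
    [0,0,0.015],
    [0,0,0.02],
    [0,0,0.025],
  ],
  delta_rot=[
    [0,0,0],
    [0,0,0],
    [0,0,0],
    [0,0,0],
    [0,0,0],
  ],
)

```text
clock: 30.22
position: [0.5754, 0.1947, 0.113]
tool_rot: [3.141, -0.0, 2.009]
force: [1.2, -0.3, -1.0]
grip_width: 0.0214
finger_force: 58.9
```

>>> apply_moves(
  linear=[
    [0,0,0],
    [0,0,0],
    [0,0,0],
    [0,0,0],
    [0,0,0],
  ],
  delta_rot=[
    [0,0,0],
    [0,0,0],
    [0,0,0],
    [0,0,0],
    [0,0,0],
  ],
)

```text
clock: 30.63
position: [0.5753, 0.1946, 0.1128]
tool_rot: [-3.142, 0.0, 2.009]
force: [-0.4, 0.6, -2.3]
grip_width: 0.0215
finger_force: 58.9
```

>>> apply_moves(
  linear=[
    [0,0,0.002],
    [0,0,0.004],
    [0,0,0.006],
    [0,0,0.006],
    [0,0,0.006],
  ],
  delta_rot=[
    [0,0,0],
    [0,0,0],
    [0,0,0],
    [0,0,0],
    [0,0,0],
  ],
)

```text
clock: 31.05
position: [0.5753, 0.1947, 0.1123]
tool_rot: [3.142, -0.0, 2.009]
force: [-1.9, -0.7, 2.1]
grip_width: 0.0217
finger_force: 59.5
```

>>> apply_moves(
  linear=[
    [0,0,0],
    [0,0,0],
    [0,0,0],
    [0,0,0],
    [0,0,0],
  ],
  delta_rot=[
    [0,0,0],
    [0,0,0],
    [0,0,0],
    [0,0,0],
    [0,0,0],
  ],
  gripper=1,
)

```text
clock: 31.47
position: [0.5753, 0.1947, 0.1122]
tool_rot: [-3.142, 0.0, 2.009]
force: [0.5, -0.1, 0.8]
grip_width: 0.0798
finger_force: 0.0
```

>>> apply_moves(
  linear=[
    [0,0,0],
    [0,0,0],
    [0,0,0],
    [0,0,0],
    [0,0,0],
  ],
  delta_rot=[
    [0,0,0],
    [0,0,0],
    [0,0,0],
    [0,0,0],
    [0,0,0],
  ],
)

```text
clock: 31.88
position: [0.5753, 0.1946, 0.1122]
tool_rot: [-3.142, 0.0, 2.009]
force: [-0.4, -0.8, -0.0]
grip_width: 0.0852
finger_force: 0.0
```

>>> apply_moves(
  linear=[
    [0,0,0],
    [0,0,0],
    [0,0,0],
    [0,0,0],
    [0,0,0],
  ],
  delta_rot=[
    [0,0,0],
    [0,0,0],
    [0,0,0],
    [0,0,0],
    [0,0,0],
  ],
)

```text
clock: 32.3
position: [0.5752, 0.1946, 0.1122]
tool_rot: [-3.142, 0.0, 2.009]
force: [0.1, -0.6, 0.6]
grip_width: 0.0855
finger_force: 0.0
```

>>> apply_moves(
  linear=[
    [0,0,-0.1],
    [0,0,-0.25],
    [0,0,-0.45],
    [0,0,-0.65],
    [0,0,-0.8],
  ],
  delta_rot=[
    [0,0,0],
    [0,0,0],
    [0,0,0],
    [0,0,0],
    [0,0,0],
  ],
)

```text
clock: 32.72
position: [0.5756, 0.1947, 0.1946]
tool_rot: [3.14, 0.0, 2.009]
force: [0.5, -0.8, 0.5]
grip_width: 0.0858
finger_force: 0.0
```

>>> apply_moves(
  linear=[
    [0,0,-0.2],
    [0,0,-0.4],
    [0,0,-0.6],
    [0,0,-0.8],
    [0,0,-0.9],
  ],
  delta_rot=[
    [0,0,0],
    [0,0,0],
    [0,0,0],
    [0,0,0],
    [0,0,0],
  ],
)

```text
clock: 33.13
position: [0.5758, 0.1947, 0.2853]
tool_rot: [3.139, 0.0, 2.009]
force: [-0.4, -0.7, 0.1]
grip_width: 0.0853
finger_force: 0.0
```

>>> apply_moves(
  linear=[
    [0,0,0],
    [0,0,0],
    [0,0,0],
    [0,0,0],
    [0,0,0],
  ],
  delta_rot=[
    [0,0,0],
    [0,0,0],
    [0,0,0],
    [0,0,0],
    [0,0,0],
  ],
)

```text
clock: 33.55
position: [0.575, 0.1945, 0.2813]
tool_rot: [-3.14, 0.0, 2.009]
force: [-0.4, 0.4, 0.6]
grip_width: 0.0853
finger_force: 0.0
```

Run:
```python
from h import *
p,d=optics.grab_frame('scene'); S=np.load('pics/scene.npz')
s=monitor.observe(); print(s['clock'],s['position'],s['force'])
cv2.imwrite('pics/fin.png',np.clip(np.hstack([cv2.resize(q[90:210,230:350,::-1],(400,400),interpolation=2) for q in(S['p'],p)])*1.4,0,255).astype(np.uint8))
```

```text
33.6 [0.57505802 0.19455942 0.28147478] [ 0.6894291  -0.20140286  1.100629  ]
```

View pics/fin.png

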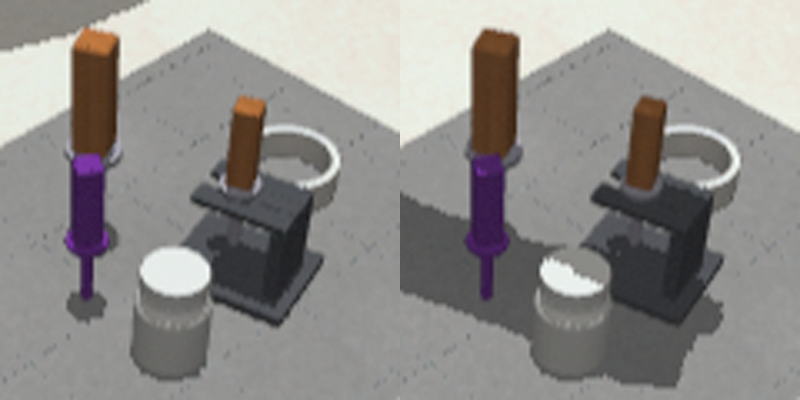

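The burnisher hangs upright, collar on the fork, at right-crop px (645,150), the same as at the start. The neighbouring objects haven't moved and the gripper is clear.

```bash
python3 -c "
from workcell import workorder
print(workorder.job_done())"
```

```text
the job is handed in; nothing more can be done
None
```

I rubbed the tape in one slow pass from the tube end round the corner to the far end, with the top pressed down about 3–4 mm. The burnisher is back upright on its fork, nothing else was touched, and the job went in at about 34 s; the hand-in gave no verdict.

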